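# Let the winch back a few teeth and set its pawl

### The job

Let this hand winch back so that its crank comes to rest level, pointing towards the robot, held there by the pawl: throw the pawl clear of the toothed wheel, bring the crank back down until it is a little above level (less than one tooth), and drop the pawl back into the wheel. Then lean down on the crank handle steadily with 10 to 18 N for about a second, no harder, so that the tooth beds firmly against the pawl, and let go; leave the other things on the bench where they are.

Things in the scene. Friction and masses are not known exactly. Their poses are not given: they have to be found in the camera images.
- winch: Bare steel hand winch bolted to the bench, grey base plate 170 x 150 x 8 mm. Origin: centre of the plate's underside. x points away from the robot, y left, z up. Drum axis along y at x 0, z 110 mm. Drum between two side plates (outer faces y +-48, top z 140). Crank on the right (-y) end; toothed wheel and pawl on the left, y 58 to 72.
- drum_angle (a joint): Angle of drum, wheel and crank. 0: crank level, handle towards -x of the winch (to the robot); grows as it winds up over the top (pi/2: handle up); letting back lowers it. Starts at 0.75 to 2.0. A drag of 0.25 N m (3 N at the handle) holds it where it is left. With the pawl down it winds up but comes back only until a tooth meets the pawl: at 0 (+-0.08, unknown) and every 0.628 rad from there.
- crank_handle (a point): Centre of the crank's black handle, a round sleeve 18 mm in diameter, 70 mm long along the winch's y (y -140 to -70), which turns on its pin. It lies at winch x = -80 cos(drum_angle), y = -105, z = 110 + 80 sin(drum_angle) mm. The crank arm lies at y -66 to -58.
- pawl_angle (a joint): Angle of the pawl about its pivot (winch x -63.5, y 65, z 146 mm, set anew each time by +-2.5 mm in x; axis along y). 0 (+-0.05): nose at the bottom of a tooth gap; up to 0.25 riding on a tooth's back; from 0.3 clear of the wheel; 1.0: thrown back towards the robot on its stop. Gravity only: below about 0.5 it falls onto the wheel, above that it falls back and stays. The bar moves with 2 N.
- pawl_bar (a point): Centre of the pawl's cross bar, a dark steel round bar 14 mm in diameter, 44 mm long along the winch's y (y 43 to 87), 62 mm from the pivot. Pawl at 0: winch x -42, z 204 mm, above the wheel, whose teeth reach z 160. Thrown back (1.0): x -101, z 195. To lift the pawl push the bar towards the robot (-x of the winch); to drop it push it away.
- drum: Drum, toothed wheel and crank, which turn as one. Origin on the drum's axis midway between the side plates (winch x 0, y 0, z 110 mm). The wheel on its left end measures 100 mm over the tips, 14 mm thick, with ten saw teeth about 9 mm deep; crank radius 80 mm.
- pawl: The pawl: an arm 52 mm long and 12 mm square from the pivot (its origin) to the nose that stops the teeth, with an upright lever and cross bar. The nose takes about twice the force with which the level handle is pressed down: 12 N there gives about 24 N on it, and it bends above 42 N (about 21 N on the handle). The stop is hard: within 1 mm at the handle the force is gone or too high.
- jar: Bystander: a clear jar with a steel lid, 64 mm in diameter, 85 mm high, standing behind the winch.
- spool: Bystander: a black filament spool lying flat left of the winch, 160 mm in diameter, 62 mm high.
- driver: Bystander: a screwdriver with a black handle lying right of the winch.

How it is judged:
On the way, in this order (a step that is already met when the one before it is completed fails the run):
1. the pawl is thrown clear of the wheel (value of joint pawl_angle above 0.32 rad), for 0.1 s.
2. with the pawl clear, the crank is let back to less than one tooth above level (value of joint pawl_angle above 0.28 rad and value of joint drum_angle between 0 and 0.6 rad), for 0.1 s.
3. the pawl is dropped onto the wheel, in the gap of the tooth that holds the crank level (value of joint pawl_angle below 0.26 rad and value of joint drum_angle between -0.12 and 0.63 rad), for 0.1 s.
4. the crank is leaned on until the tooth bears on the pawl with more than 15 N (contact force between pawl and drum above 15 N and value of joint drum_angle between -0.14 and 0.14 rad and value of joint pawl_angle below 0.1 rad), for 0.4 s.
At the end, for the whole second after the job is handed in: The crank is at rest within 0.14 rad of level towards the robot (where its tooth meets the pawl), and the pawl lies at the bottom of its tooth gap (below 0.1 rad); nothing is held (value of joint drum_angle between -0.14 and 0.14 rad and value of joint pawl_angle below 0.1 rad and velocity of joint drum_angle between -0.05 and 0.05 rad/s); the robot touches nothing.
It fails at once if the tooth bears on the pawl with more than 42 N (the pawl bends) (contact force between pawl and drum above 42 N).
It fails at once if a bystander is moved by more than 20 mm (distance of any of jar, spool, driver from where it was at the start of the episode above 0.02 m).
It also fails if it takes over 58 s, if anything falls off the work surface, if the arm or the gripper's body presses on something with over 40 N, if the wrist force passes 120 N, or if a joint passes its speed limit or range.

### The arm

A 7-joint arm with a two-finger parallel gripper is mounted at the origin on the work surface. World frame = base frame: x ahead of the robot, y to its left, z up, the work surface at z = 0. Lengths are in m, angles in rad, forces in N, time in s.
With the tool pointing down it reaches from about 0.425 to 0.875 m from the base axis. Payload 9.9 kg.
Tool frame: the origin (TCP) lies midway between the tips of the shut fingers; the grasp point (between the pads) lies bot.grip_point_offset behind it (bot.grip_point_offset is the distance from the TCP to the grasp point, in m); z points along the fingers, y is the line along which they close (so a half turn about z gives the same grasp; the last joint's range is limited). The gripper opens to 85 mm and grips with 20 to 120 N. Pads are 22 mm wide; open, the fingers measure 114 mm over their backs; the gripper's body (76 mm by 85 mm) begins 54 mm behind the grasp point. The pads swing forward as they close: fully open they stand 13 mm farther back than shut.
Start: joints at [1.12, 0.576, 0.025, 1.437, -0.015, 1.129, -0.057], TCP at [0.242, -0.63, 0.231] pointing down, gripper open.
Joint ranges: [-2.76, 2.76], [-0.34, 2.15], [-1.52, 1.57], [0.19, 2.46], [-1.09, 4.23], [0.17, 1.99], [-2.82, 2.82]. Speed limits (rad/s): [2.22, 2.22, 3.01, 3.01, 3.14, 3.14, 3.14].

### API

Orientations are given as a unit quaternion [w, x, y, z].
In Python, from workcell import monitor, viewer, bot gives the robot as it stands.
- The arm moves only by the tool send_rows, never from a script. Its argument "steps" is a list of rows, each a list of 2 entries, a list of its own where there are three numbers: the shift along the tool's x, y, z as a fraction of full scale, then the turn about the tool's z as a fraction of full scale. In form: [[[x, y, z], turn], ...]. A call has 1 to 12 rows; each row is the pose to reach, as a shift and turn from the pose commanded when the call began, along the tool's axes at that moment; what a row does not reach only later rows make up. Full scale, the value 1, is 150 mm for a shift and 45 degrees for a turn. A row lasts 1/10 s, in which the tool goes at most 50 mm and 8.59 degrees, less where a joint would pass 70% of its speed; a pose out of reach is approached as far as the arm can. A call with a number of a shift or a turn outside -1 to 1 is refused whole. A call with a gripper value outside its range is refused whole. "gripper" is the closure, from 0 (fully open) to 1 (shut), set as the call begins (left out, the last holds). The fingers move at their own pace and stop on an object; "squeeze" is the grip in N (left out, the last holds). Time passes only in rows, so rows that repeat a pose let the fingers close. It gives the time, the measured TCP pose, the force, the opening and the grip force at its end, in the units of the state.
- monitor.sense(): the state, without advancing time (a new reading comes with each control period).
- viewer.read_camera(name): name is "scene" or "top"; returns the picture (400x640x3 uint8, red, green, blue); there is no depth.
- viewer.camera_info(name): a dict with "fx", "fy", "cx", "cy" (pixels), "origin" and "orientation" of the camera in the world. Camera axes: x right, y down, z forward; pixel columns grow to the right and rows downward; lengths in m; the calibration is good to about 2 mm. A picture is of the moment at which its call begins. camera_info takes no time and is no camera call.
- bot.close_job(): hands the job in; it is judged then, once.
Trained networks look in the newest picture that a camera, given by its name, has taken for a name from the list of things; names that differ only in an ending like _2 or _b are one class to them, and where a whole thing is asked for, a point or a joint stands for the part that bears it (a point fixed in the world has none). Each returns a list of dicts, best first, with "p" (0 to 1); they miss things now and then, are a little off and sometimes report something else, mostly with a low value. They report only what shows in the picture. A call takes as long as a camera call.
- viewer.masks_of(camera, query): "mask" (400x640 bool, what is visible of it) and "rect" ([left, top, right, bottom] in pixels, round what is visible of it).
The state is a dict: "time": time; "joint_positions": joint angles; "qd": joint speeds; "joint_efforts": joint torques, N m; "eef_pos": TCP position; "orientation": TCP orientation; "contact_force": force on the tool from outside, world axes, zero at the start; "wrist_torque": the same for the moment, N m; "width": finger opening in m; "gripper_force": force on a finger pad.
Only numpy, scipy, OpenCV 4.12 (cv2) and the standard library are available. Lean on these libraries where they do the work, as an engineer would, in place of code of your own. Each camera call takes 0.05 s, during which the arm holds its last target. There are 200 camera calls.

## Working session

There is one attempt and no reset: what is moved stays moved. The work goes in short steps, Python scripts to look and compute and a tool call to move; the robot and the scene stay as the last step left them, time stands still between calls to the robot, and variables do not carry over. Pictures are saved under pics/ and viewed, at most 10 in all, crops included, and the job is handed in when it is done.

Besides the shell and the picture viewer there is one more tool, called after "Request:" as a command line: name --argument value ..., lists and objects as JSON in quotes. send_rows: Moves the arm, as the interface text tells. Shift numbers are shares of 150 mm and turn numbers shares of 45 degrees, none past 1 either way. Its arguments: {"type":"object","properties":{"steps":{"type":"array"},"gripper":{"type":"number"},"squeeze":{"type":"number"}},"required":["steps"]}

```bash
mkdir -p pics; cat > h.py <<'E'
import numpy as np, cv2
from workcell import monitor, viewer, bot
from scipy.spatial.transform import Rotation as R
def cam(n):
    c=viewer.camera_info(n); q=c["orientation"]
    return c,R.from_quat([q[1],q[2],q[3],q[0]]).as_matrix(),np.array(c["origin"])
def proj(n,P):
    c,M,o=cam(n); p=(np.atleast_2d(P)-o)@M
    return np.c_[c["fx"]*p[:,0]/p[:,2]+c["cx"],c["fy"]*p[:,1]/p[:,2]+c["cy"]]
def ray(n,u,v):
    c,M,o=cam(n); d=M@np.array([(u-c["cx"])/c["fx"],(v-c["cy"])/c["fy"],1]); return o,d
def at_z(n,u,v,z):
    o,d=ray(n,u,v); return o+d*(z-o[2])/d[2]
def shot(n,name):
    im=viewer.read_camera(n); cv2.imwrite(f"pics/{name}.png",cv2.cvtColor(im,cv2.COLOR_RGB2BGR)); return im
E
python3 - <<'E'
from h import *
s=monitor.sense(); print(s["eef_pos"],s["orientation"],s["contact_force"],bot.grip_point_offset,s["time"])
for n in("scene","top"):
    shot(n,n+"0"); c=viewer.camera_info(n);print(c)
    for q in("winch","drum","pawl","crank_handle","pawl_bar","jar","spool","driver"):
        for r in viewer.masks_of(n,q)[:2]:
            ys,xs=np.nonzero(r["mask"]); print(n,q,round(r["p"],2),np.round(r["rect"]),xs.mean().round(1),ys.mean().round(1),len(xs))
E
```

```text
[ 0.24192529 -0.62968426  0.23043636] [-7.96590388e-04  9.83223911e-01  1.82400838e-01 -2.02958092e-04] [-0.22577581 -0.27569424  0.25194343] 0.0187 0.0
{'fx': 405.16865705890797, 'fy': 405.16865705890797, 'cx': 322.3116522778449, 'cy': 195.11613805894012, 'origin': array([1.56619169, 0.08794296, 0.71100087]), 'orientation': array([-0.32791172,  0.60338326,  0.63230307, -0.35860198])}
scene winch 0.91 [268. 156. 351. 254.] 319.4 213.8 3326
scene winch 0.57 [313. 239. 343. 282.] 327.6 260.0 859
scene drum 0.56 [265. 172. 348. 218.] 315.8 196.2 1161
scene pawl 0.45 [334. 159. 348. 182.] 338.8 166.7 152
scene crank_handle 0.68 [267. 171. 291. 182.] 278.7 176.5 188
scene crank_handle 0.29 [264. 176. 348. 214.] 317.8 196.6 1000
scene pawl_bar 0.68 [329. 157. 348. 182.] 338.7 167.7 173
scene jar 0.81 [315. 239. 343. 279.] 328.3 260.3 867
scene spool 0.65 [382. 201. 448. 257.] 411.2 226.6 2510
scene driver 0.73 [200. 226. 241. 271.] 213.3 257.3 351
{'fx': 411.0052584181822, 'fy': 411.0052584181822, 'cx': 314.30354624912553, 'cy': 197.02073030094795, 'origin': array([0.48865414, 0.03190104, 0.97296111]), 'orientation': array([ 0.061459  , -0.69703368,  0.71070325, -0.07257913])}
top winch 0.79 [277. 170. 396. 259.] 319.4 215.7 5072
top drum 0.93 [278. 186. 394. 230.] 327.6 208.8 1845
top pawl 0.9 [275. 214. 300. 246.] 288.4 229.5 290
top pawl_bar 0.68 [274. 216. 303. 248.] 289.2 230.4 321
top jar 0.97 [289. 128. 313. 161.] 300.1 143.2 773
top spool 0.65 [168. 179. 239. 253.] 202.4 215.8 4278
top driver 0.8 [410. 139. 437. 217.] 424.6 164.4 516
```

```bash
python3 - <<'E'
import cv2,numpy as np
a=cv2.imread("pics/top0.png")[110:280,150:450]; b=cv2.imread("pics/scene0.png")[140:300,190:460]
a=cv2.resize(a,(800,453),interpolation=cv2.INTER_CUBIC);b=cv2.resize(b,(800,474),interpolation=cv2.INTER_CUBIC)
cv2.imwrite("pics/a.png",a);cv2.imwrite("pics/b.png",b)
E
```

```text
(no output)
```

View pics/a.png

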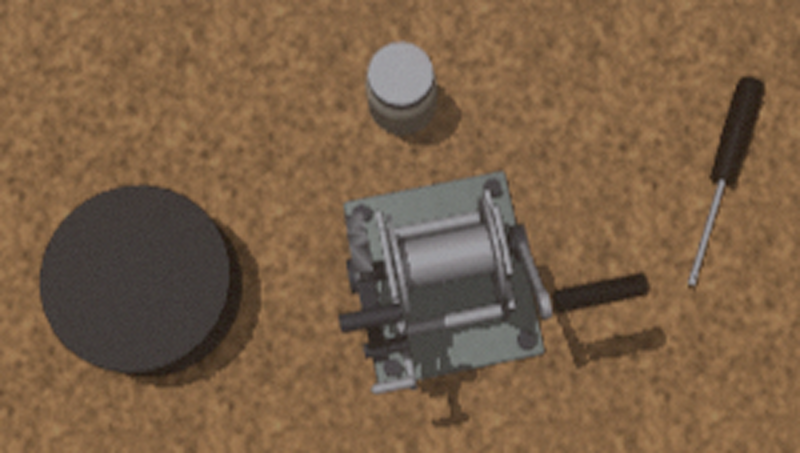

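View pics/b.png

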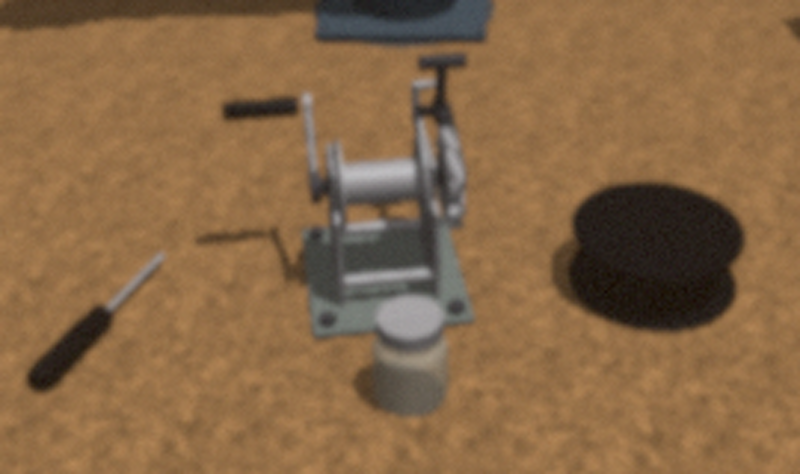

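```bash
cat >> h.py <<'E'
def w2w(pose,P):
    x,y,t=pose; c,s=np.cos(t),np.sin(t); P=np.atleast_2d(P)/1000.
    return np.c_[x+c*P[:,0]-s*P[:,1],y+s*P[:,0]+c*P[:,1],P[:,2]]
def hand(d,y=-105): return [-80*np.cos(d),y,110+80*np.sin(d)]
def bar(p,y=65,dx=0): return [-63.5+dx+62*np.sin(.355-p),y,146+62*np.cos(.355-p)]
E
python3 - <<'E'
from h import *
from scipy.optimize import least_squares
a=lambda u,v:(150+u*.375-.3,110+v*.375-.3)
b=lambda u,v:(190+u*.3375-.3,140+v*.3375-.3)
T=[a(345,203),a(505,172),a(543,353),a(556,300),a(648,285),a(341,321)]
S=[b(315,335),b(470,320),b(225,110),b(298,105),b(420,62),b(466,60)]
def f(v):
    po=v[:3];d,p,dx=v[3:]
    t=proj("top",w2w(po,[[85,75,8],[85,-75,8],[-85,-75,8],hand(d,-70),hand(d,-140),bar(p,87,dx)]))
    s=proj("scene",w2w(po,[[85,-75,8],[85,75,8],hand(d,-140),hand(d,-70),bar(p,43,dx),bar(p,87,dx)]))
    return np.r_[(t-T).ravel(),(s-S).ravel(),dx/1.5]
r=least_squares(f,[.45,0,0.1,1.2,0,0],loss="soft_l1")
print(r.x.round(4)); print(f(r.x).reshape(-1)[:24].reshape(-1,2).round(1).tolist())
po=r.x[:3];print(w2w(po,[hand(r.x[3]),bar(r.x[4]),bar(1.),hand(.3),hand(0)]).round(3),[0,0])
s=monitor.sense();q=s["orientation"];print(R.from_quat([q[1],q[2],q[3],q[0]]).as_matrix().round(3))
for n in("jar","driver","spool"):
    rr=viewer.masks_of("top",n)[0]["rect"];print(n,at_z("top",(rr[0]+rr[2])/2,(rr[1]+rr[3])/2,.05).round(3))
E
```

```text
[0.6336 0.0117 0.1727 0.7881 0.0776 0.2257]
[[-0.6, -0.7], [0.5, -0.5], [1.0, 0.8], [-0.6, 0.6], [-0.7, -0.5], [-0.7, 0.7], [-1.7, -0.4], [1.2, -0.2], [-0.9, 0.2], [-0.2, 0.0], [-0.6, 0.9], [-0.2, 0.4]]
[[ 0.596 -0.101  0.167]
 [ 0.577  0.068  0.206]
 [ 0.523  0.058  0.196]
 [ 0.576 -0.105  0.134]
 [ 0.573 -0.105  0.11 ]] [0, 0]
[[ 0.934  0.359 -0.   ]
 [ 0.359 -0.934 -0.   ]
 [-0.     0.    -1.   ]]
jar [0.792 0.044 0.05 ]
driver [ 0.706 -0.239  0.05 ]
spool [0.627 0.266 0.05 ]
```

```bash
cat >> h.py <<'E'
PO=(.6336,.0117,.1727)
def need(P,base=None):
    "winch mm point -> total shift in tool axes, share of 150 mm"
    s=monitor.sense();q=s["orientation"];M=R.from_quat([q[1],q[2],q[3],q[0]]).as_matrix()
    d=w2w(PO,P)[0]-s["eef_pos"]; yaw=np.degrees(PO[2]-np.arctan2(M[1,0],M[0,0]))
    cur=s["eef_pos"]-np.array([PO[0],PO[1],0]);c,t=np.cos(PO[2]),np.sin(PO[2])
    print("t",s["time"],"winch pos",np.round(1000*np.array([c*cur[0]+t*cur[1],-t*cur[0]+c*cur[1],cur[2]]),1),"shift",np.round(d@M/.15,4),"turn",round(-yaw/45,4),"F",np.round(s["contact_force"],1))
E
python3 -c "
from h import *
need([-12,67,250])"
```

```text
t 1.05 winch pos [-496.  -565.   231.3] shift [ 3.9785 -3.5118 -0.1247] turn 0.2471 F [-1.   0.5 -0.8]
```

Request:
send_rows --steps '[[[0,0,-0.1],0.1],[[0.2,-0.2,-0.2],0.247],[[0.4,-0.5,-0.2],0.247],[[0.6,-0.8,-0.2],0.247],[[0.8,-1,-0.2],0.247],[[0.9,-1,-0.2],0.247],[[0.9,-1,-0.2],0.247]]' --gripper 1 --squeeze 40

```text
time: 1.75
eef_pos: [0.317, -0.4401, 0.2619]
orientation: [0.0, 0.996, 0.089, 0.001]
contact_force: [-0.5, 0.7, -0.2]
width: 0.0001
gripper_force: 0.0
```

```bash
python3 -c "
from h import *
need([-12,67,250])"
```

```text
t 1.75 winch pos [-389.6 -390.7  261.9] shift [ 2.5317 -3.039   0.0818] turn 0.0062 F [-0.5  0.7 -0.2]
```

Request:
send_rows --steps '[[[0.25,-0.3,0],0],[[0.5,-0.6,0],0],[[0.75,-0.9,0],0],[[0.83,-1,0],0]]'

```text
time: 2.15
eef_pos: [0.412, -0.2722, 0.2614]
orientation: [0.0, 0.996, 0.086, 0.0]
contact_force: [1.1, 0.2, -0.7]
width: -0.0003
gripper_force: 0.0
```

Request:
send_rows --steps '[[[0.25,-0.3,0],0],[[0.5,-0.6,0],0],[[0.75,-0.9,0],0],[[0.83,-1,0],0]]'

```text
time: 2.55
eef_pos: [0.5096, -0.1029, 0.2614]
orientation: [0.0, 0.996, 0.086, 0.0]
contact_force: [1.5, -1.1, 1.4]
width: 0.0003
gripper_force: 0.0
```

Request:
send_rows --steps '[[[0.25,-0.3,0],0],[[0.5,-0.6,0],0],[[0.75,-0.9,0],0],[[0.83,-1,0],0],[[0.83,-1,0],0],[[0.83,-1,0],0]]'

```text
time: 3.15
eef_pos: [0.6057, 0.0652, 0.2605]
orientation: [0.0, 0.996, 0.086, -0.0]
contact_force: [-0.6, -1.3, 0.5]
width: -0.0
gripper_force: 0.0
```

```bash
python3 -c "
from h import *
need([-10,67,193])
shot('scene','s1')
im=shot('top','t1')
p=[bar(.08),hand(.788)]
print(proj('top',w2w(PO,p)),proj('scene',w2w(PO,p)))
a=cv2.imread('pics/t1.png')[130:280,230:430];b=cv2.imread('pics/s1.png')[90:240,230:430]
cv2.imwrite('pics/c1.png',cv2.resize(np.hstack([a,b]),(800,300),interpolation=cv2.INTER_CUBIC))"
```

```text
t 3.15 winch pos [-18.3  57.5 260.5] shift [ 0.0554 -0.0635  0.4496] turn 0.0006 F [-0.6 -1.3  0.5]
[[288.53859471 228.71168578]
 [374.83677614 219.44696401]] [[338.84671993 160.8412999 ]
 [277.43113321 176.06974925]]
```

View pics/c1.png

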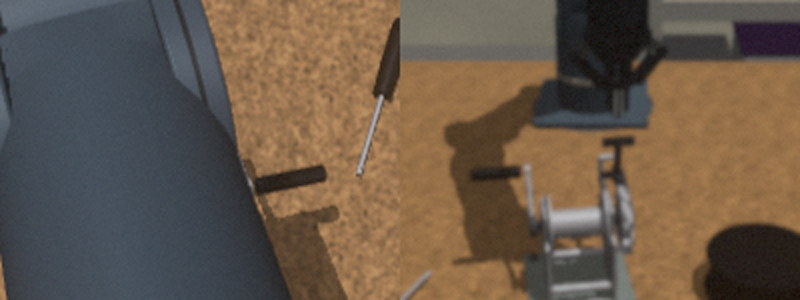

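Request:
send_rows --steps '[[[0.06,-0.06,0.1],0],[[0.06,-0.06,0.3],0],[[0.06,-0.06,0.45],0],[[0.06,-0.06,0.45],0]]'

```text
time: 3.65
eef_pos: [0.6104, 0.0753, 0.1901]
orientation: [0.0, 0.996, 0.086, -0.003]
contact_force: [-0.7, -0.8, 1.1]
width: -0.0001
gripper_force: 0.0
```

Request:
send_rows --steps '[[[-0.07,0,0],0],[[-0.12,0,0],0],[[-0.17,0,0],0],[[-0.22,0,0],0],[[-0.27,0,0],0],[[-0.32,0,0],0],[[-0.37,0,0],0],[[-0.41,0,0],0],[[-0.44,0,0],0],[[-0.44,0,0],0]]'

```text
time: 4.65
eef_pos: [0.5466, 0.0648, 0.1938]
orientation: [0.0, 0.996, 0.086, -0.0]
contact_force: [-0.3, 0.9, -0.2]
width: -0.0
gripper_force: 0.0
```

```bash
python3 -c "
from h import *
need([-50,67,250])
for r in viewer.masks_of('scene','pawl_bar')[:2]: print(r['p'],r['rect'])
shot('scene','s2')
print(proj('scene',w2w(PO,[bar(.08),bar(.5),bar(1.)])))
b=cv2.imread('pics/s2.png')[90:240,230:430]
cv2.imwrite('pics/c2.png',cv2.resize(b,(800,600),interpolation=cv2.INTER_CUBIC))"
```

```text
t 4.65 winch pos [-76.6  67.2 193.8] shift [ 0.177   0.0016 -0.3745] turn 0.0001 F [-0.3  0.9 -0.2]
0.45 [329.4, 154.9, 348.8, 182.6]
[[338.84671993 160.8412999 ]
 [337.4579314  156.12086779]
 [335.99270137 155.46669662]]
```

View pics/c2.png

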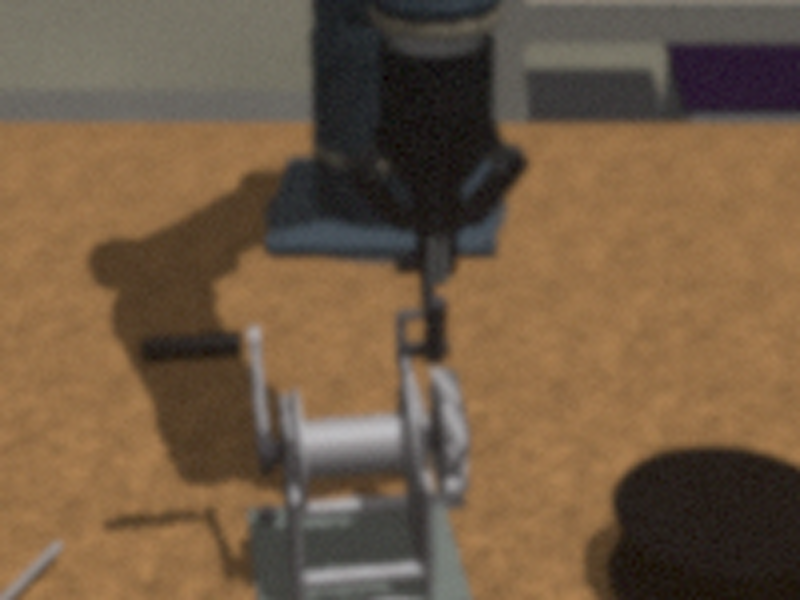

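Request:
send_rows --steps '[[[0.06,0,0],0],[[0.06,0,-0.15],0],[[0.06,0,-0.35],0],[[0.06,0.3,-0.35],0],[[0.06,0.6,-0.35],0],[[0.08,0.9,-0.3],0],[[0.08,1,-0.25],0]]'

```text
time: 5.45
eef_pos: [0.5861, -0.0868, 0.2311]
orientation: [0.001, 0.997, 0.083, 0.0]
contact_force: [-0.1, -0.0, 0.2]
width: -0.0001
gripper_force: 0.0
```

Request:
send_rows --steps '[[[0,0.1,0],0],[[0,0.18,0],0],[[0,0.18,0.1],0],[[0,0.18,0.18],0],[[0,0.18,0.18],0]]'

```text
time: 5.95
eef_pos: [0.5887, -0.1061, 0.2028]
orientation: [-0.001, 0.996, 0.087, -0.001]
contact_force: [0.0, 0.0, -0.5]
width: -0.0001
gripper_force: 0.0
```

```bash
python3 -c "
from h import *
need(np.array(hand(.788,-110))+[0,0,9])
need(np.array(hand(.3,-110))+[0,0,9])
for n in('top','scene'):
  shot(n,n+'3')
  for q in('pawl_bar','crank_handle'):
    for r in viewer.masks_of(n,q)[:1]: print(n,q,r['p'],r['rect'])
  print(proj(n,w2w(PO,[bar(.08),bar(.5),bar(1.),bar(1,43),bar(1,87)])).round(0).tolist())
a=cv2.imread('pics/top3.png')[150:300,250:450];b=cv2.imread('pics/scene3.png')[90:240,230:430]
cv2.imwrite('pics/c3.png',cv2.resize(np.hstack([a,b]),(800,300),interpolation=cv2.INTER_CUBIC))"
```

```text
t 5.95 winch pos [ -64.5 -108.4  202.8] shift [0.0542 0.0113 0.1803] turn 0.0024 F [ 0.   0.  -0.5]
t 5.95 winch pos [ -64.5 -108.4  202.8] shift [-0.0786  0.0114  0.4012] turn 0.0024 F [ 0.   0.  -0.5]
top pawl_bar 0.74 [281.6, 227.1, 307.5, 263.9]
[[289.0, 229.0], [291.0, 242.0], [294.0, 258.0], [306.0, 255.0], [282.0, 260.0]]
scene pawl_bar 0.66 [328.3, 152.3, 344.7, 182.7]
scene crank_handle 0.66 [331.4, 151.4, 345.7, 186.0]
[[339.0, 161.0], [337.0, 156.0], [336.0, 155.0], [328.0, 156.0], [344.0, 155.0]]
```

View pics/c3.png

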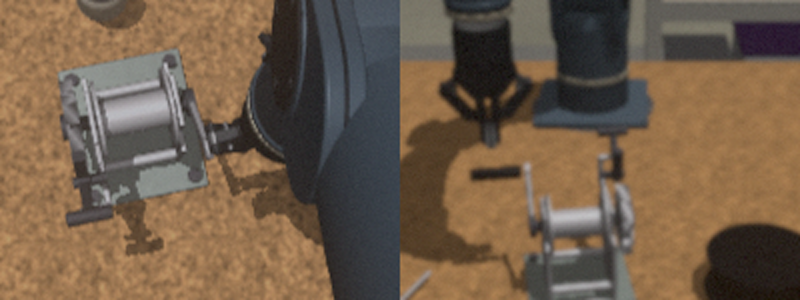

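Request:
send_rows --steps '[[[0.04,0,0.1],0],[[0.04,0,0.16],0],[[0.04,0,0.195],0],[[0.02,0,0.215],0],[[0.005,0,0.236],0],[[-0.01,0,0.26],0],[[-0.025,0,0.28],0],[[-0.04,0,0.305],0],[[-0.05,0,0.327],0],[[-0.06,0,0.35],0],[[-0.07,0,0.37],0],[[-0.07,0,0.37],0]]'

```text
time: 7.45
eef_pos: [0.5788, -0.1093, 0.1482]
orientation: [-0.0, 0.996, 0.086, -0.0]
contact_force: [0.6, -0.1, 0.6]
width: 0.0004
gripper_force: 0.0
```

```bash
python3 -c "
from h import *
need(np.array(hand(.3,-110))+[0,0,9])
for n in('top','scene'):
  shot(n,n+'4')
  for q in('pawl_bar','crank_handle'):
    for r in viewer.masks_of(n,q)[:1]: print(n,q,r['p'],r['rect'])
print(proj('scene',w2w(PO,[hand(t,y) for t in(.2,.3,.4,.5,.79) for y in (-140,-70)])).round(0).tolist())
a=cv2.imread('pics/top4.png')[150:300,250:450];b=cv2.imread('pics/scene4.png')[90:240,230:430]
cv2.imwrite('pics/c4.png',cv2.resize(np.hstack([a,b]),(800,300),interpolation=cv2.INTER_CUBIC))"
```

```text
t 7.45 winch pos [ -74.8 -109.8  148.2] shift [-0.011   0.0014  0.037 ] turn 0.0001 F [ 0.6 -0.1  0.6]
top pawl_bar 0.81 [281.3, 225.2, 309.8, 264.0]
scene pawl_bar 0.77 [325.7, 151.1, 345.7, 182.7]
[[266.0, 186.0], [291.0, 184.0], [266.0, 184.0], [290.0, 182.0], [266.0, 182.0], [290.0, 180.0], [265.0, 180.0], [290.0, 179.0], [265.0, 177.0], [290.0, 175.0]]
```

View pics/c4.png

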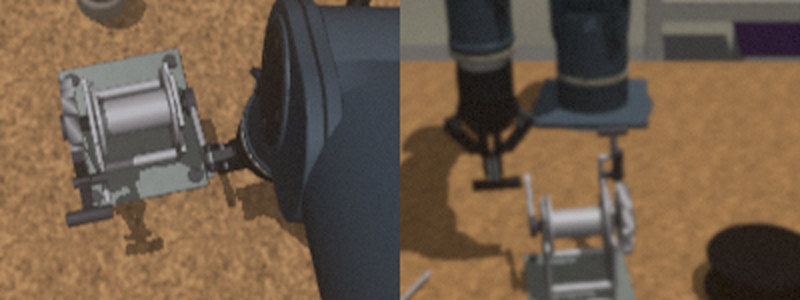

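Request:
send_rows --steps '[[[-0.006,0,0.015],0],[[-0.01,0,0.03],0],[[-0.013,0,0.042],0],[[-0.013,0,0.042],0],[[-0.013,0,0.042],0]]'

```text
time: 8.25
eef_pos: [0.5772, -0.1094, 0.1423]
orientation: [-0.0, 0.996, 0.086, -0.0]
contact_force: [-0.2, -0.5, 0.3]
width: -0.0001
gripper_force: 0.0
```

Request:
send_rows --steps '[[[0,0,-0.2],0],[[0,0,-0.5],0],[[-0.1,-0.1,-0.75],0],[[-0.3,-0.4,-0.75],0],[[-0.4,-0.7,-0.75],0],[[-0.4,-1,-0.75],0],[[-0.4,-1,-0.75],0]]'

```text
time: 8.95
eef_pos: [0.491, 0.0347, 0.2556]
orientation: [-0.002, 0.996, 0.091, 0.001]
contact_force: [0.2, -0.6, -0.0]
width: -0.0001
gripper_force: 0.0
```

```bash
python3 -c "
from h import *
need([-135,67,193])
shot('scene','s5')
for q in('pawl_bar','crank_handle'):
    for r in viewer.masks_of('scene',q)[:1]: print(q,r['p'],r['rect'])
print(proj('scene',w2w(PO,[hand(t,y) for t in(.2,.3,.4) for y in (-140,-70)])).round(1).tolist())
"
```

```text
t 8.95 winch pos [-136.5   47.2  255.6] shift [ 0.0109 -0.1309  0.418 ] turn 0.0114 F [ 0.2 -0.6 -0. ]
pawl_bar 0.5 [325.7, 152.7, 344.8, 181.7]
crank_handle 0.63 [267.8, 183.2, 288.9, 186.9]
[[266.1, 185.7], [290.6, 183.9], [265.8, 183.7], [290.4, 181.9], [265.6, 181.9], [290.3, 180.1]]
```

Request:
send_rows --steps '[[[0,-0.13,0],0],[[0,-0.13,0.2],0],[[0,-0.13,0.4],0],[[0,-0.13,0.42],0],[[0.06,-0.13,0.42],0],[[0.12,-0.13,0.42],0],[[0.17,-0.13,0.42],0],[[0.22,-0.13,0.42],0],[[0.27,-0.13,0.42],0],[[0.32,-0.13,0.42],0],[[0.37,-0.13,0.42],0],[[0.37,-0.13,0.42],0]]'

```text
time: 10.3
eef_pos: [0.5447, 0.057, 0.1919]
orientation: [-0.0, 0.996, 0.086, 0.0]
contact_force: [-0.1, -0.2, 0.5]
width: 0.0001
gripper_force: 0.0
```

Request:
send_rows --steps '[[[-0.2,0,0],0],[[-0.35,0,-0.1],0],[[-0.35,0.2,-0.4],0],[[-0.35,0.5,-0.4],0],[[-0.3,0.8,-0.4],0],[[-0.2,1,-0.4],0],[[-0.2,1,-0.4],0]]'

```text
time: 11.0
eef_pos: [0.541, -0.1012, 0.2518]
orientation: [0.001, 0.997, 0.083, 0.0]
contact_force: [0.4, -0.1, 0.4]
width: -0.0001
gripper_force: 0.0
```

```bash
python3 -c "
from h import *
need([-77,-110,155])
shot('scene','s6');shot('top','t6')
for n in('top','scene'):
  for q in('pawl_bar','crank_handle'):
    for r in viewer.masks_of(n,q)[:1]: print(n,q,r['p'],r['rect'])
  print(proj(n,w2w(PO,[bar(.0),bar(.2),bar(1.)])).round(0).tolist())
a=cv2.imread('pics/t6.png')[150:300,250:450];b=cv2.imread('pics/s6.png')[90:240,230:430]
cv2.imwrite('pics/c6.png',cv2.resize(np.hstack([a,b]),(800,300),interpolation=cv2.INTER_CUBIC))"
```

```text
t 11.0 winch pos [-110.6  -95.3  251.8] shift [0.2245 0.0953 0.6457] turn -0.0079 F [ 0.4 -0.1  0.4]
top pawl_bar 0.72 [276.7, 216.4, 301.5, 246.8]
top crank_handle 0.67 [360.8, 227.7, 372.9, 237.2]
[[288.0, 226.0], [289.0, 232.0], [294.0, 258.0]]
scene pawl_bar 0.69 [331.5, 154.6, 349.4, 184.5]
scene crank_handle 0.57 [268.3, 178.9, 289.1, 189.1]
[[339.0, 162.0], [338.0, 159.0], [336.0, 155.0]]
```

View pics/c6.png

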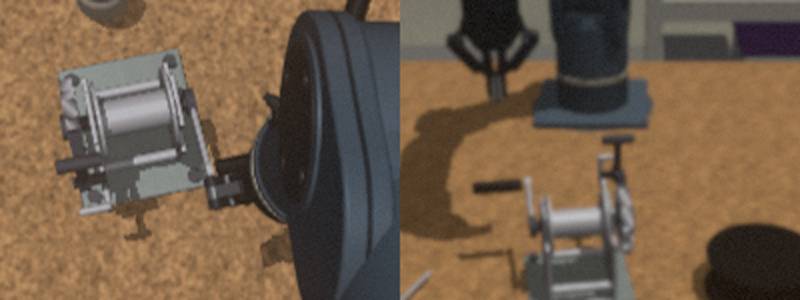

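Request:
send_rows --steps '[[[0.1,0.05,0.2],0],[[0.2,0.1,0.4],0],[[0.215,0.1,0.6],0],[[0.215,0.1,0.68],0],[[0.215,0.1,0.7],0],[[0.215,0.1,0.7],0]]'

```text
time: 11.9
eef_pos: [0.5742, -0.1051, 0.1477]
orientation: [0.0, 0.996, 0.087, 0.0]
contact_force: [0.4, 0.1, -0.3]
width: -0.0001
gripper_force: 0.0
```

```bash
python3 -c "
from h import *
need([-79,-110,127.5])"
```

```text
t 11.9 winch pos [ -78.6 -104.8  147.7] shift [-0.0027  0.0345  0.1346] turn 0.0009 F [ 0.4  0.1 -0.3]
```

Request:
send_rows --steps '[[[0,0,0.015],0],[[0,0,0.03],0],[[0,0,0.045],0],[[0,0,0.06],0],[[0,0,0.07],0],[[0,0,0.08],0],[[0,0,0.09],0],[[0,0,0.1],0],[[0,0,0.11],0],[[0,0,0.118],0],[[0,0,0.124],0],[[0,0,0.13],0]]'

```text
time: 13.1
eef_pos: [0.5742, -0.1056, 0.1274]
orientation: [0.0, 0.996, 0.086, 0.0]
contact_force: [-2.2, -1.1, 2.7]
width: 0.0003
gripper_force: 1.4
```

Request:
send_rows --steps '[[[0,0,0.002],0],[[0,0,0.004],0],[[0,0,0.004],0]]'

```text
time: 13.4
eef_pos: [0.5743, -0.1055, 0.1269]
orientation: [-0.0, 0.996, 0.086, 0.0]
contact_force: [-1.2, -0.2, 1.9]
width: 0.0002
gripper_force: 0.8
```

Request:
send_rows --steps '[[[0,0,0.002],0],[[0,0,0.004],0],[[0,0,0.004],0]]'

```text
time: 13.7
eef_pos: [0.5742, -0.1054, 0.1263]
orientation: [-0.0, 0.996, 0.086, 0.0]
contact_force: [-0.8, -1.0, 2.7]
width: -0.0002
gripper_force: 1.2
```

Request:
send_rows --steps '[[[0,0,0.002],0],[[0,0,0.0045],0],[[0,0,0.0045],0]]'

```text
time: 14.0
eef_pos: [0.5742, -0.1055, 0.1256]
orientation: [-0.0, 0.996, 0.086, -0.0]
contact_force: [-1.6, -2.1, 2.4]
width: -0.0004
gripper_force: 1.1
```

Request:
send_rows --steps '[[[0,0,0.002],0],[[0,0,0.0045],0],[[0,0,0.0045],0]]'

```text
time: 14.3
eef_pos: [0.5741, -0.1054, 0.1249]
orientation: [-0.0, 0.996, 0.086, -0.0]
contact_force: [-1.4, -1.5, 3.1]
width: -0.0001
gripper_force: 1.0
```

Request:
send_rows --steps '[[[0,0,0.002],0],[[0,0,0.0045],0],[[0,0,0.0045],0]]'

```text
time: 14.6
eef_pos: [0.5741, -0.1054, 0.1242]
orientation: [-0.0, 0.996, 0.086, -0.0]
contact_force: [-1.3, -0.7, 1.5]
width: -0.0001
gripper_force: 1.0
```

Request:
send_rows --steps '[[[0,0,0.002],0],[[0,0,0.0045],0],[[0,0,0.0045],0]]'

```text
time: 14.9
eef_pos: [0.5741, -0.1054, 0.1235]
orientation: [-0.0, 0.996, 0.086, -0.0]
contact_force: [-1.3, -0.3, 1.6]
width: -0.0
gripper_force: 1.0
```

Request:
send_rows --steps '[[[0,0,0.002],0],[[0,0,0.0045],0],[[0,0,0.0045],0]]'

```text
time: 15.2
eef_pos: [0.5741, -0.1054, 0.1229]
orientation: [-0.0, 0.996, 0.086, -0.0]
contact_force: [-1.7, 0.1, 2.7]
width: 0.0004
gripper_force: 1.0
```

Request:
send_rows --steps '[[[0,0,0.002],0],[[0,0,0.0045],0],[[0,0,0.0045],0]]'

```text
time: 15.5
eef_pos: [0.5742, -0.1055, 0.1222]
orientation: [-0.0, 0.996, 0.086, -0.0]
contact_force: [-0.8, -0.5, 1.3]
width: -0.0
gripper_force: 1.0
```

Request:
send_rows --steps '[[[0,0,0.002],0],[[0,0,0.0045],0],[[0,0,0.0045],0]]'

```text
time: 15.8
eef_pos: [0.5742, -0.1055, 0.1215]
orientation: [-0.0, 0.996, 0.086, -0.0]
contact_force: [-1.3, -0.6, 1.9]
width: 0.0001
gripper_force: 1.0
```

Request:
send_rows --steps '[[[0,0,0.002],0],[[0,0,0.0045],0],[[0,0,0.0045],0]]'

```text
time: 16.1
eef_pos: [0.5742, -0.1054, 0.1208]
orientation: [-0.0, 0.996, 0.086, -0.0]
contact_force: [-0.8, -0.2, 2.8]
width: 0.0003
gripper_force: 0.9
```

Request:
send_rows --steps '[[[0,0,0.002],0],[[0,0,0.0045],0],[[0,0,0.0045],0]]'

```text
time: 16.4
eef_pos: [0.5742, -0.1054, 0.1202]
orientation: [-0.0, 0.996, 0.086, -0.0]
contact_force: [-0.6, -0.2, 1.7]
width: 0.0002
gripper_force: 0.9
```

Request:
send_rows --steps '[[[0,0,0.002],0],[[0,0,0.0045],0],[[0,0,0.0045],0]]'

```text
time: 16.7
eef_pos: [0.5744, -0.1054, 0.1198]
orientation: [-0.0, 0.996, 0.086, 0.0]
contact_force: [-1.1, 0.6, 4.3]
width: 0.0003
gripper_force: 2.4
```

Request:
send_rows --steps '[[[0,0,0.001],0],[[0,0,0.002],0],[[0,0,0.002],0]]'

```text
time: 17.0
eef_pos: [0.5746, -0.1054, 0.1197]
orientation: [0.0, 0.996, 0.086, 0.001]
contact_force: [-1.6, 0.4, 7.2]
width: -0.0001
gripper_force: 3.3
```

Request:
send_rows --steps '[[[0,0,0.001],0],[[0,0,0.002],0],[[0,0,0.003],0],[[0,0,0.003],0]]'

```text
time: 17.4
eef_pos: [0.5748, -0.1054, 0.1195]
orientation: [0.0, 0.996, 0.086, 0.001]
contact_force: [-1.8, 0.8, 9.2]
width: -0.0
gripper_force: 4.4
```

Request:
send_rows --steps '[[[0,0,0.001],0],[[0,0,0.002],0],[[0,0,0.003],0],[[0,0,0.004],0],[[0,0,0.004],0],[[0,0,0.004],0],[[0,0,0.004],0],[[0,0,0.004],0]]'

```text
time: 18.2
eef_pos: [0.5751, -0.1053, 0.1193]
orientation: [0.0, 0.996, 0.086, 0.001]
contact_force: [-2.6, 1.3, 11.3]
width: -0.0001
gripper_force: 5.9
```

Request:
send_rows --steps '[[[0,0,0.001],0],[[0,0,0.002],0],[[0,0,0.002],0],[[0,0,0.002],0],[[0,0,0.002],0],[[0,0,0.002],0],[[0,0,0.002],0],[[0,0,0.002],0],[[0,0,0.002],0],[[0,0,0.002],0],[[0,0,0.002],0],[[0,0,0.002],0]]'

```text
time: 19.4
eef_pos: [0.5753, -0.1053, 0.1192]
orientation: [0.0, 0.996, 0.086, 0.001]
contact_force: [-2.2, 0.5, 12.8]
width: 0.0001
gripper_force: 6.6
```

Request:
send_rows --steps '[[[0,0,-0.005],0],[[0,0,-0.01],0],[[0,0,-0.02],0],[[0,0,-0.06],0],[[0,0,-0.2],0],[[0,0,-0.5],0],[[-0.1,0,-0.8],0],[[-0.4,0.3,-0.8],0],[[-0.7,0.5,-0.8],0],[[-0.7,0.5,-0.8],0],[[-0.7,0.5,-0.8],0]]'

```text
time: 20.5
eef_pos: [0.4812, -0.2003, 0.2384]
orientation: [0.001, 0.996, 0.084, -0.0]
contact_force: [-0.2, 0.1, -0.2]
width: 0.0001
gripper_force: 0.0
```

```bash
python3 -c "
from h import *
need([-77,-110,155])
shot('scene','s7');shot('top','t7')
for n in('top','scene'):
  for q in('pawl_bar','crank_handle'):
    for r in viewer.masks_of(n,q)[:1]: print(n,q,r['p'],r['rect'])
  print(proj(n,w2w(PO,[bar(.0),bar(.2),hand(0),hand(.2)])).round(1).tolist())
a=cv2.imread('pics/t7.png')[150:300,250:450];b=cv2.imread('pics/s7.png')[90:240,230:430]
cv2.imwrite('pics/c7.png',cv2.resize(np.hstack([a,b]),(800,300),interpolation=cv2.INTER_CUBIC))"
```

```text
t 20.5 winch pos [-186.6 -182.7  238.4] shift [ 0.7284 -0.489   0.5549] turn -0.0066 F [-0.2  0.1 -0.2]
top pawl_bar 0.8 [274.1, 215.3, 300.4, 247.8]
top crank_handle 0.57 [361.0, 228.8, 390.6, 244.8]
[[288.1, 226.3], [289.2, 232.4], [373.0, 234.0], [374.0, 232.5]]
scene pawl_bar 0.7 [331.4, 159.2, 350.8, 184.8]
scene crank_handle 0.56 [267.5, 184.3, 291.9, 195.7]
[[339.1, 162.1], [338.5, 159.1], [278.8, 189.3], [278.4, 184.8]]
```

View pics/c7.png

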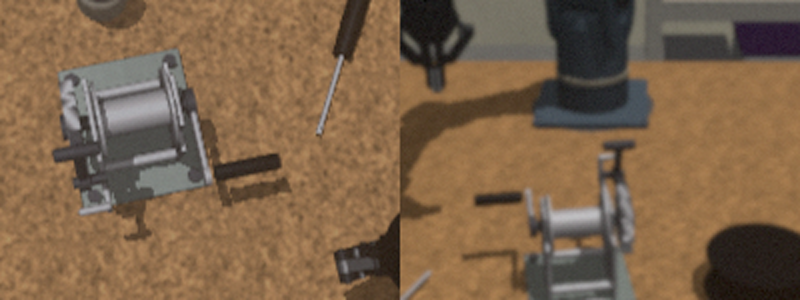

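The handle is level (scene row about 189, as predicted for angle 0), the pawl bar is back at about 0 (scene row about 162), the bystanders I can see have not moved, and the robot is clear.

```bash
python3 -c "
from h import *
print(bot.close_job())"
```

```text
the job is handed in; nothing more can be done
None
```

The job is handed in: the crank rests level towards the robot, held by the pawl. It was leaned on with about 11–13 N for roughly 1.5 s and then released; the hand-in call gave no verdict.

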